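Unclamp the welded bracket and hold it up for inspection

TASK

Open the welding jig's clamp by turning its red knob anticlockwise, as seen from above, right to its end stop. Then grip the welded T-shaped bracket, lift it at least 12 cm off its rests, keeping it level all the way, and finish while still holding it there in the air, steady and level for inspection. Leave the clamp open and do not disturb the other things on the jig and bench.

Things in the scene. Friction and masses are not known exactly. Their poses are not given: they have to be found in the camera images.
- jig: Welding jig: dark steel plate 220 (x) x 270 (y) x 20 mm, fixed. Origin: centre of its underside, at bench level; z up. The bracket rests on two brass bars whose tops are 35 mm above the bench, at y = -55 mm. The clamp post stands at x 0, y +40 mm. Two stop pins, 10 mm across, tops 38 mm above the bench, at x -35 and +35, y -106 mm.
- bracket_mid (a point): Bright metal bracket, about 0.5 kg, loose: base plate 120 (x) x 70 (y) x 6 mm, upright web 70 (x) x 10 (y) x 45 mm on its middle (upside-down T, 51 mm high, balances about its middle). Point: its centre half-way up, inside the web, 25.5 mm above the underside; x along the web (roughly the jig's x), z up. Until the clamp opens, its finger lies 2.5 mm over the base plate and blocks lifting.
- clamp_knob (a joint): Angle of the clamp knob, rad. 0: end stop, fully anticlockwise seen from above, finger clear of the bracket (open). Grows clockwise to 1.6. Starts between 0.9 and 1.5, finger over the bracket's base plate. Friction about 0.06 N m, no spring: it stays where it is left.
- knob_grip (a point): Grip point of the red clamp knob, on its vertical axis, 81.5 mm above the bench. Upright bar grip 50 mm long (x), 14 mm thick (y), from 20 mm below to 12 mm above this point, on a hub 44 mm across. The yellow finger, 20 mm wide, turns with it and points along +x to 75 mm from the axis, 28 to 38 mm below this point. At joint 0 it points along the jig's x turned 0.35 rad clockwise.
- nut: Bystander, not to be disturbed: a brass ring nut, 36 mm across and 16 mm high, lying on the jig. Origin: middle of its underside.
- tube: Bystander, not to be disturbed: a short upright steel tube offcut, 32 mm across and 40 mm high, on the jig. Origin: middle of its underside.
- hammer: Bystander, not to be disturbed: a hammer lying on the bench. Origin: near its underside; x along its length.
- brush: Bystander, not to be disturbed: a brush lying on the bench. Origin: near its underside; x along its length.
- wrench: Bystander, not to be disturbed: a spanner lying on the bench. Origin: near its underside; x along its length.
- angle: Bystander, not to be disturbed: a red angle-section offcut, 180 x 40 x 40 mm, lying on the bench. Origin: middle of its underside.
- spray: Bystander, not to be disturbed: a blue spray can, 60 mm across and 170 mm high, standing on the bench. Origin: middle of its underside.
- jar: Bystander, not to be disturbed: a grey jar with a yellow cap, 70 mm across and 70 mm high, standing on the bench. Origin: middle of its underside.
Things that resemble listed ones, but are neither listed nor needed, are in the scene too. There is more than one size of the part that bears bracket_mid; the job needs the middle-sized.

How it is judged:
By the outcome, as a careful person would: the job done as asked, in the order asked, and still so for the second after the job is handed in, while the arm keeps its last pose, push and grip.
It also fails if it takes over 48 s, if anything falls off the work surface, if the arm or the gripper's body presses on something with over 40 N, if the wrist force passes 120 N, or if a joint passes its speed limit or range.

ROBOT

A 6-joint arm with a two-finger parallel gripper is mounted at the origin on the work surface. World frame = base frame: x ahead of the robot, y to its left, z up, the work surface at z = 0. Lengths are in m, angles in rad, forces in N, time in s.
With the tool pointing down it reaches from about 0.275 to 0.975 m from the base axis. Payload 8.4 kg.
Tool frame: the origin (TCP) lies midway between the tips of the shut fingers; the grasp point (between the pads) lies 19 mm behind it; z points along the fingers, y is the direction in which the jaws open and shut (so a half turn about z gives the same grasp; the last joint's range is limited). The gripper opens to 92 mm and grips with 3 to 60 N. Pads are 20 mm wide; open, the fingers measure 128 mm over their backs; the gripper's body (75 mm by 189 mm) begins 69 mm behind the grasp point.
Start: joints at [1.344, 0.353, 1.633, -0, 1.155, -0.002], TCP at [0.139, 0.609, 0.215] pointing down, gripper open.
Joint ranges: [-2.63, 2.63], [-0.92, 2.1], [0.06, 2.66], [-1.3, 4.44], [0, 2.69], [-3.02, 3.02]. Speed limits (rad/s): [2.22, 2.22, 2.79, 3.14, 3.14, 3.14].

INTERFACE

Orientations are given as a 3x3 rotation matrix whose columns are the frame's x, y, z axes.
In Python, from station import robot gives the robot as it stands.
- The arm moves only by the tool servo_tool, never from a script. Its argument "targets" is a list of rows, each a list of 5 numbers: the shift along the world's x, y, z in m, then the turn about the world's z in rad, then the opening, from 0 (shut) to 1 (fully open). In form: [[x, y, z, spin, jaw], ...]. A call has 1 to 20 rows; each row is the pose to reach, as a shift and turn from the pose measured when the call began; what a row does not reach only later rows make up. A row lasts 1/8 s, in which the tool goes at most 62.5 mm and 10.7 degrees, less where a joint would pass 70% of its speed; a pose out of reach is approached as far as the arm can. A call with a gripper value outside its range is refused whole. The fingers move at their own pace and stop on an object; "squeeze" is the grip in N (left out, the last holds). Time passes only in rows, so rows that repeat a pose let the fingers close. It gives the time, the measured TCP pose, the force and the opening at its end, in the units of the state.
- robot.state(): the state, without advancing time (a new reading comes with each control period).
- robot.grab_frame(name): name is "side" or "top"; returns a dict with "frame" (480x640x3 uint8, red, green, blue), "depth" (480x640 float32, m along the optical axis (not along the pixel's ray), 0 where there is no reading), "intrinsics" (3x3 intrinsics, pixels), "pose" (4x4, takes a point from camera to world coordinates). Camera axes: x right, y down, z forward; pixel columns grow to the right and rows downward; lengths in m; the calibration is good to about 2 mm. A picture is of the moment at which its call begins.
- robot.close_job(): hands the job in, once; it reports no verdict.
The state is a dict: "t": time; "qpos": joint angles; "joint_velocities": joint speeds; "joint_efforts": joint torques, N m; "tool_pos": TCP position; "eef_rot": TCP orientation; "force": force on the tool from outside, world axes, zero at the start; "wrist_torque": the same for the moment, N m; "grip_width": finger opening in m.
Only numpy, scipy, OpenCV 4.12 (cv2) and the standard library are available. Lean on these libraries where they do the work, as an engineer would, in place of code of your own. Each camera call takes 0.05 s, during which the arm holds its last target. There are 200 camera calls.

## Working session

There is one attempt and no reset: what is moved stays moved. The work goes in short steps, Python scripts to look and compute and a tool call to move; the robot and the scene stay as the last step left them, time stands still between calls to the robot, and variables do not carry over. Pictures are saved under pics/ and viewed, about 8 in all and at most 12, crops included, and the job is handed in when it is done.

Besides the shell and the picture viewer there is one more tool, called after "Emit:" as name([rows], argument=value, ...), one row to a line, values as JSON. servo_tool: Moves the arm, as the interface text tells. Its arguments: {"type":"object","properties":{"targets":{"type":"array"},"squeeze":{"type":"number"}},"required":["targets"]}

```bash
mkdir -p pics
cat > h.py <<'E'
from station import robot
import numpy as np, cv2
def grab(n):
    f=robot.grab_frame(n); K=np.array(f["intrinsics"]); T=np.array(f["pose"]); d=f["depth"]
    v,u=np.mgrid[:480,:640]
    P=np.stack([(u-K[0,2])/K[0,0]*d,(v-K[1,2])/K[1,1]*d,d],-1)@T[:3,:3].T+T[:3,3]
    P[d==0]=np.nan
    return f["frame"],P,K,T
def save(n,img): cv2.imwrite(f"pics/{n}.png",cv2.cvtColor(img,cv2.COLOR_RGB2BGR))
E
python3 - <<'E'
from h import *
for n in("top","side"):
    I,P,K,T=grab(n); save(n+"0",I); np.savez(n+"0.npz",I=I,P=P,K=K,T=T); print(n,T.round(3).tolist(),K[0,0])
s=robot.state(); print(s)
E
```

```text
top [[0.01, -0.993, 0.116, 0.463], [-1.0, -0.008, 0.02, -0.016], [-0.019, -0.116, -0.993, 1.413], [0.0, 0.0, 0.0, 1.0]] 500.43726865280223
side [[0.899, -0.259, 0.353, -0.049], [-0.437, -0.571, 0.695, -1.26], [0.022, -0.779, -0.626, 1.213], [0.0, 0.0, 0.0, 1.0]] 605.8187482386303
{'t': 0.1, 'qpos': array([ 1.34361320e+00,  3.53613975e-01,  1.63402040e+00,  2.18010062e-05,
        1.15520875e+00, -2.39108461e-03]), 'joint_velocities': array([-0.00060372, -0.00288981, -0.00250401, -0.00014398, -0.00099029,
        0.0005632 ]), 'joint_efforts': array([-1.56451770e-03, -5.94906306e+01, -3.34933841e+01,  6.97399769e-02,
        1.83356943e-02, -7.20718231e-05]), 'tool_pos': array([0.13920549, 0.60885914, 0.2139337 ]), 'eef_rot': array([[-9.74838514e-01,  2.22912047e-01, -3.01079857e-04],
       [ 2.22912249e-01,  9.74837759e-01, -1.21384125e-03],
       [ 2.29241739e-05, -1.25041359e-03, -9.99999218e-01]]), 'force': array([-0.29298889,  0.04283634, -0.21496276]), 'wrist_torque': array([-0.05648383, -0.01476786,  0.03929842]), 'grip_width': 0.09222800417486263}
```

View pics/top0.png

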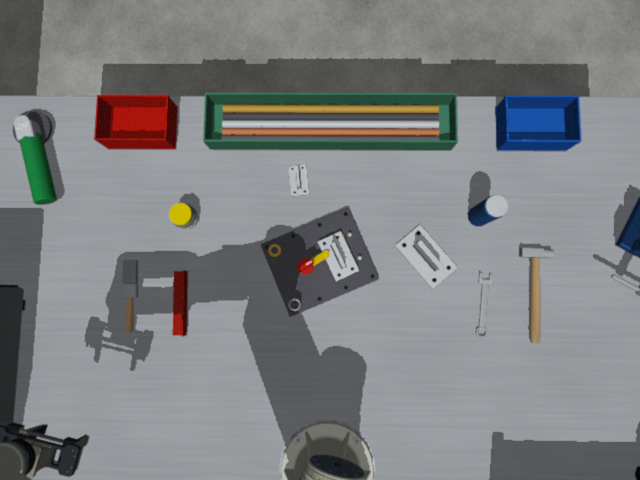

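View pics/side0.png

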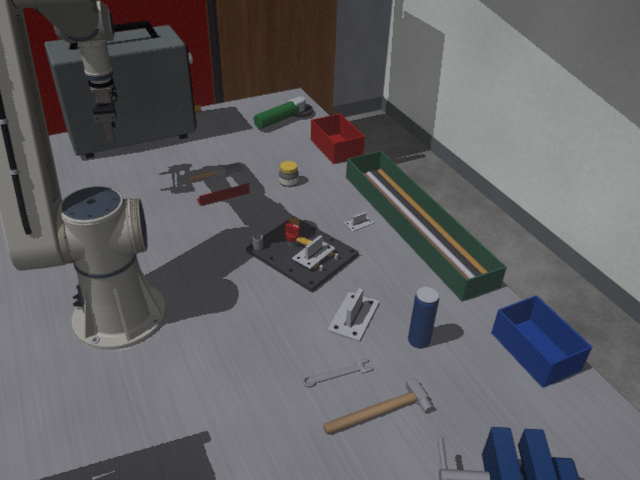

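The top picture shows three T brackets: a small one at (299,180), one in the jig at (340,255) and a large one at (427,256). The one in the jig, under the yellow finger and beside the stop pins, is the middle-sized one. The red knob is at (306,267), the nut at (274,250) and the tube at (294,305). I'll enlarge this area and measure it.

Run:
```python
from h import *
z=np.load("top0.npz");I,P=z["I"],z["P"]
save("crop1",cv2.resize(I[195:325,250:390],None,fx=4.6,fy=4.6,interpolation=cv2.INTER_CUBIC))
h=cv2.cvtColor(I,cv2.COLOR_RGB2HSV).astype(int);Z=P[...,2]
def fit(name,m):
    q=P[m][:,:2].astype(np.float32); q=q[~np.isnan(q).any(1)]
    (c,s,a)=cv2.minAreaRect(q); b=cv2.boxPoints((c,s,a)); 
    w,V=np.linalg.eigh(np.cov(q.T)); v=V[:,1]
    print(name,len(q),"mean",q.mean(0).round(4),"rectc",np.round(c,4),"size",np.round(s,4),"ang",round(a,1),"pca",round(np.degrees(np.arctan2(v[1],v[0])),1),"z",np.nanmedian(Z[m]).round(4))
roi=np.zeros((480,640),bool);roi[200:320,255:385]=1
S,V,H=h[...,1],h[...,2],h[...,0]
red=roi&(S>130)&(V>80)&((H<10)|(H>170)); fit("red",red); fit("redtop",red&(Z>.085))
yel=roi&(S>130)&(V>120)&(H>18)&(H<35)&(np.arange(640)[None]>300); fit("yellow",yel)
br=roi&(S<60)&(V>120)&(np.arange(640)[None]>312); br[:, 360:]=0;fit("bracket",br)
fit("base",br&(Z>.03)&(Z<.05)); fit("web",br&(Z>.065))
j=roi&(Z>.012)&(Z<.028); n,l,st,_=cv2.connectedComponentsWithStats(j.astype(np.uint8)); k=1+st[1:,4].argmax(); fit("jig",l==k)
```

```text
red 201 mean [0.5409 0.0628] rectc [0.5436 0.0623] size [0.0428 0.046 ] ang 83.6 pca 130.1 z 0.0645
redtop 81 mean [0.5405 0.0643] rectc [0.5425 0.062 ] size [0.0139 0.0476] ang 31.7 pca 121.0 z 0.0928
yellow 128 mean [0.5675 0.0224] rectc [0.5689 0.0227] size [0.0241 0.053 ] ang 30.1 pca 126.8 z 0.0525
bracket 2763 mean [ 0.5514 -0.0275] rectc [ 0.5678 -0.0207] size [0.3388 0.1323] ang 0.4 pca -177.5 z 0.0022
base 868 mean [ 0.5704 -0.0292] rectc [ 0.576  -0.0362] size [0.12   0.0936] ang 24.3 pca -157.6 z 0.0405
web 105 mean [ 0.5711 -0.0267] rectc [ 0.5718 -0.0267] size [0.0692 0.01  ] ang 25.2 pca -154.7 z 0.0857
jig 5810 mean [0.5556 0.0299] rectc [0.5584 0.0256] size [0.2203 0.2704] ang 23.4 pca 115.7 z 0.0194
```

View pics/crop1.png

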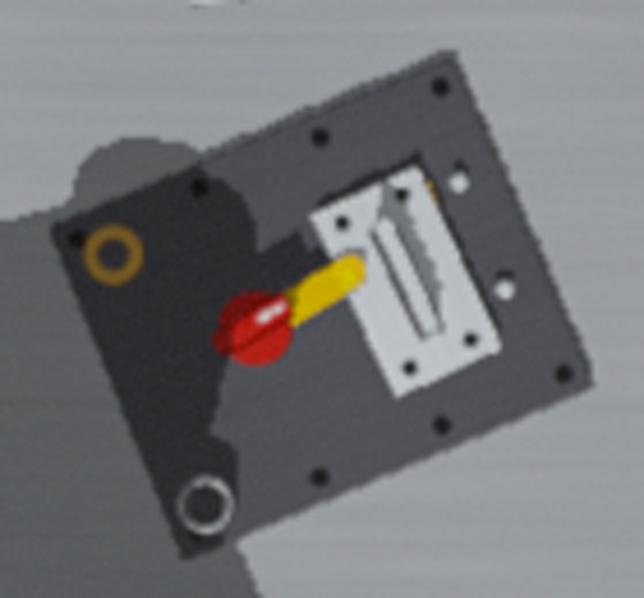

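The crop confirms it: the base fits 120 mm and the web fits 69x10 mm, which is the middle bracket, with the finger over it. Measurements:
- **Knob axis:** (0.5425, 0.062), with the bar at about -57°.
- **Jig yaw:** about 24°, so the knob joint is at about 1.05 rad.

Next I'll move above the knob with the jaws across the bar.

Emit:
servo_tool([
  [0.403, -0.547, -0.05, -0.77, 0.55],
  [0.403, -0.547, -0.05, -0.77, 0.55],
  [0.403, -0.547, -0.05, -0.77, 0.55],
  [0.403, -0.547, -0.05, -0.77, 0.55],
  [0.403, -0.547, -0.05, -0.77, 0.55],
  [0.403, -0.547, -0.05, -0.77, 0.55],
  [0.403, -0.547, -0.05, -0.77, 0.55],
  [0.403, -0.547, -0.05, -0.77, 0.55],
  [0.403, -0.547, -0.05, -0.77, 0.55],
  [0.403, -0.547, -0.05, -0.77, 0.55],
  [0.403, -0.547, -0.05, -0.77, 0.55],
  [0.403, -0.547, -0.05, -0.77, 0.55],
  [0.403, -0.547, -0.05, -0.77, 0.55],
  [0.403, -0.547, -0.05, -0.77, 0.55],
  [0.403, -0.547, -0.05, -0.77, 0.55],
  [0.403, -0.547, -0.05, -0.77, 0.55],
])

```text
t: 2.1
tool_pos: [0.542, 0.0626, 0.1641]
eef_rot: [[-0.546, 0.838, -0.001], [0.838, 0.546, -0.001], [-0.0, -0.001, -1.0]]
force: [0.5, -0.2, -0.3]
grip_width: 0.0502
```

Emit:
servo_tool([
  [0.0005, -0.0005, -0.04, 0, 0.55],
  [0.0005, -0.0005, -0.075, 0, 0.55],
  [0.0005, -0.0005, -0.098, 0, 0.55],
  [0.0005, -0.0005, -0.098, 0, 0.55],
  [0.0005, -0.0005, -0.098, 0, 0.55],
])

```text
t: 2.72
tool_pos: [0.5431, 0.0623, 0.067]
eef_rot: [[-0.546, 0.838, 0.0], [0.838, 0.546, -0.0], [-0.001, -0.0, -1.0]]
force: [0.9, 0.1, 0.3]
grip_width: 0.0508
```

Emit:
servo_tool([
  [0, 0, 0, 0, 0.1],
  [0, 0, 0, 0, 0.0],
  [0, 0, 0, 0, 0.0],
  [0, 0, 0, 0, 0.0],
  [0, 0, 0, 0, 0.0],
  [0, 0, 0, 0, 0.0],
], squeeze=20)

```text
t: 3.48
tool_pos: [0.5441, 0.0629, 0.0673]
eef_rot: [[-0.546, 0.838, 0.002], [0.838, 0.546, 0.0], [-0.001, 0.002, -1.0]]
force: [2.6, 5.1, -0.5]
grip_width: 0.0138
```

Run:
```python
from h import *
s=robot.state();print(s["t"],s["force"].round(2),s["wrist_torque"].round(2),s["grip_width"],s["tool_pos"].round(4))
I,P,K,T=grab("side");save("s1",cv2.resize(I[180:300,220:380],None,fx=4.5,fy=4.5,interpolation=cv2.INTER_CUBIC))
```

```text
3.475 [ 2.58  5.08 -0.45] [ 0.61 -0.4   0.05] 0.01381424139911022 [0.5441 0.0629 0.0673]
```

View pics/s1.png

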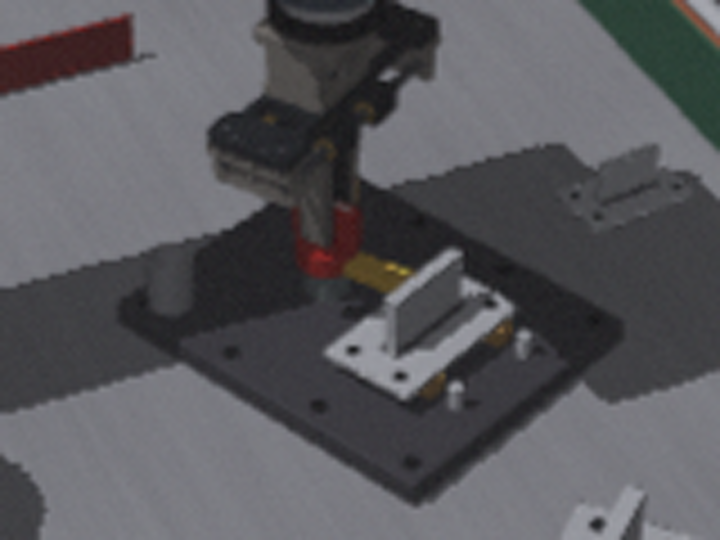

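The bar is gripped at 13.8 mm. In the crop the fingers are at (325,220), the yellow finger is still over the plate at (385,270), and nothing else is touched. Next I turn it anticlockwise.

Emit:
servo_tool([
  [0, 0, 0, 0.1, 0],
  [0, 0, 0, 0.2, 0],
  [0, 0, 0, 0.3, 0],
  [0, 0, 0, 0.4, 0],
  [0, 0, 0, 0.5, 0],
  [0, 0, 0, 0.6, 0],
  [0, 0, 0, 0.7, 0],
  [0, 0, 0, 0.8, 0],
  [0, 0, 0, 0.88, 0],
  [0, 0, 0, 0.94, 0],
  [0, 0, 0, 0.97, 0],
  [0, 0, 0, 0.97, 0],
])

```text
t: 5.03
tool_pos: [0.5443, 0.0632, 0.0674]
eef_rot: [[-1.0, 0.024, 0.001], [0.024, 1.0, 0.003], [-0.001, 0.003, -1.0]]
force: [1.5, 4.5, -0.7]
grip_width: 0.0138
```

Run:
```python
from h import *
s=robot.state();R=s["eef_rot"];print(s["t"],s["force"].round(2),s["wrist_torque"].round(2),s["grip_width"],s["tool_pos"].round(4),np.degrees(np.arctan2(R[1,1],R[0,1])))
```

```text
5.025 [ 1.5   4.45 -0.71] [ 0.64 -0.23  0.09] 0.013834218524374628 [0.5443 0.0632 0.0674] 88.62039667014288
```

Emit:
servo_tool([
  [0, 0, 0, 0.04, 0],
  [0, 0, 0, 0.08, 0],
  [0, 0, 0, 0.11, 0],
  [0, 0, 0, 0.14, 0],
  [0, 0, 0, 0.14, 0],
  [0, 0, 0, 0.14, 0],
])

```text
t: 5.78
tool_pos: [0.5443, 0.0633, 0.0674]
eef_rot: [[-0.993, -0.115, 0.001], [-0.115, 0.993, 0.003], [-0.001, 0.003, -1.0]]
force: [1.2, 2.7, -0.7]
grip_width: 0.0144
```

Run:
```python
from h import *
s=robot.state();R=s["eef_rot"];print(s["t"],s["force"].round(2),s["wrist_torque"].round(2),s["grip_width"],s["tool_pos"].round(4),np.degrees(np.arctan2(R[1,1],R[0,1])))
```

```text
5.775 [ 1.23  2.71 -0.67] [ 0.52 -0.21 -0.58] 0.014368584741830571 [0.5443 0.0633 0.0674] 96.59790430139645
```

The wrist moment jumped from about 0.09 to -0.58 N m at 96.6° and the pads began to slip on the bar, so it's at the end stop. Release, rise and look.

Emit:
servo_tool([
  [0, 0, 0, 0, 0.4],
  [0, 0, 0, 0, 0.55],
  [0, 0, 0, 0, 0.55],
  [0, 0, 0.04, 0, 0.55],
  [0, 0, 0.1, 0, 0.55],
  [-0.03, 0.06, 0.11, 0.1, 0.55],
  [-0.06, 0.12, 0.11, 0.2, 0.55],
  [-0.09, 0.16, 0.11, 0.33, 0.55],
  [-0.09, 0.16, 0.11, 0.33, 0.55],
])

```text
t: 6.9
tool_pos: [0.4521, 0.2258, 0.1775]
eef_rot: [[-0.9, -0.436, -0.001], [-0.436, 0.9, 0.003], [-0.001, 0.003, -1.0]]
force: [0.4, 0.0, 0.6]
grip_width: 0.0504
```

Run:
```python
from h import *
s=robot.state();R=s["eef_rot"];print(s["t"],s["force"].round(2),s["grip_width"],s["tool_pos"].round(4),np.degrees(np.arctan2(R[1,1],R[0,1])))
I,P,K,T=grab("top");save("t2",cv2.resize(I[195:325,250:390],None,fx=4.6,fy=4.6,interpolation=cv2.INTER_CUBIC))
h=cv2.cvtColor(I,cv2.COLOR_RGB2HSV).astype(int);Z=P[...,2];S,V,H=h[...,1],h[...,2],h[...,0]
def fit(name,m):
    q=P[m][:,:2].astype(np.float32); q=q[~np.isnan(q).any(1)]
    if len(q)<5: print(name,len(q)); return
    c,sz,a=cv2.minAreaRect(q); print(name,len(q),q.mean(0).round(4),np.round(c,4),np.round(sz,4),round(a,1),np.nanmedian(Z[m]).round(4))
roi=np.zeros((480,640),bool);roi[200:320,290:360]=1
fit("redtop",roi&(S>130)&(V>60)&((H<10)|(H>170))&(Z>.085)&(Z<.1))
fit("yellow",roi&(S>130)&(V>80)&(H>18)&(H<35)&(Z>.045)&(Z<.065))
roi[:,:320]=0
fit("web",roi&(S<60)&(V>120)&(Z>.078)&(Z<.095))
I,P,K,T=grab("side");save("s2",cv2.resize(I[180:300,220:380],None,fx=4.5,fy=4.5,interpolation=cv2.INTER_CUBIC))
h=cv2.cvtColor(I,cv2.COLOR_RGB2HSV).astype(int);Z=P[...,2];S,V,H=h[...,1],h[...,2],h[...,0]
m=(np.hypot(P[...,0]-.572,P[...,1]+.027)<.06)&(Z>.055)&(Z<.095)&(S<60); fit("web side",m)
```

```text
6.9 [0.38 0.03 0.63] 0.050375342768651306 [0.4521 0.2258 0.1775] 115.84713300182247
redtop 80 [0.5397 0.0615] [0.5422 0.0625] [0.0453 0.0136] 1.1 0.0924
yellow 122 [0.5924 0.0646] [0.5907 0.0655] [0.053  0.0196] 1.0 0.0529
web 56 [ 0.5723 -0.026 ] [ 0.5718 -0.0272] [0.0692 0.0081] 24.3 0.0846
web side 177 [ 0.5716 -0.0308] [ 0.5728 -0.028 ] [0.0778 0.0157] 26.3 0.0761
```

View pics/t2.png

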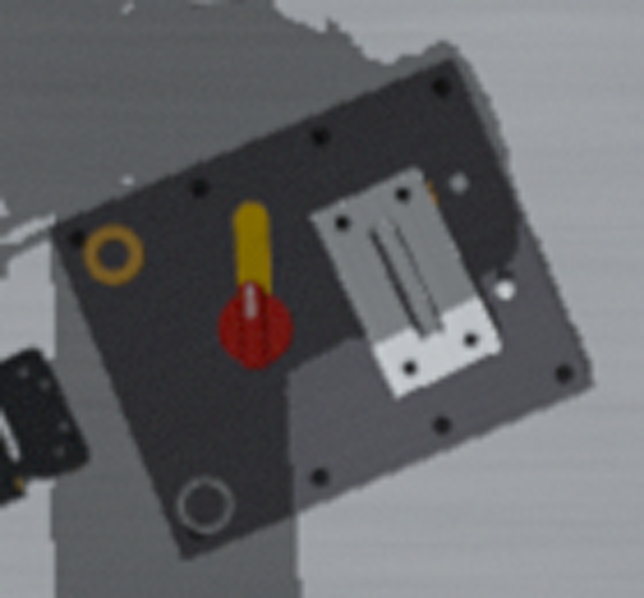

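The knob is at its end stop: the finger at crop (252,245) now points along +x at about 3–4°, clear of the bracket at (405,280). The nut and tube haven't moved. The web centre is at about (0.573, -0.026), yaw 24.5°.

Emit:
servo_tool([
  [0.025, -0.05, 0, 0, 0.55],
  [0.055, -0.105, 0, -0.02, 0.55],
  [0.08, -0.16, 0, -0.024, 0.55],
  [0.105, -0.215, 0, -0.024, 0.55],
  [0.121, -0.252, 0, -0.024, 0.55],
  [0.121, -0.252, 0, -0.024, 0.55],
  [0.121, -0.252, -0.05, -0.024, 0.55],
  [0.121, -0.252, -0.05, -0.024, 0.55],
  [0.121, -0.252, -0.05, -0.024, 0.55],
])

```text
t: 8.12
tool_pos: [0.5754, -0.0284, 0.1284]
eef_rot: [[-0.912, -0.41, 0.0], [-0.41, 0.912, 0.003], [-0.001, 0.002, -1.0]]
force: [0.8, -0.3, -0.5]
grip_width: 0.0504
```

Emit:
servo_tool([
  [0, 0, -0.03, 0, 0.55],
  [0, 0, -0.06, 0, 0.55],
  [0, 0, -0.08, 0, 0.55],
  [0, 0, -0.08, 0, 0.55],
  [0, 0, -0.08, 0, 0.55],
])

```text
t: 8.75
tool_pos: [0.5766, -0.0282, 0.0502]
eef_rot: [[-0.912, -0.41, 0.003], [-0.41, 0.912, 0.002], [-0.004, 0.001, -1.0]]
force: [-0.2, -0.4, 1.2]
grip_width: 0.0504
```

Run:
```python
from h import *
s=robot.state();R=s["eef_rot"];print(s["t"],s["force"].round(2),s["grip_width"],s["tool_pos"].round(4),np.degrees(np.arctan2(R[1,1],R[0,1])))
I,P,K,T=grab("side");save("s3",cv2.resize(I[180:300,220:380],None,fx=4.5,fy=4.5,interpolation=cv2.INTER_CUBIC))
```

```text
8.75 [-0.15 -0.43  1.18] 0.05038586532216216 [ 0.5766 -0.0282  0.0502] 114.20249334710344
```

View pics/s3.png

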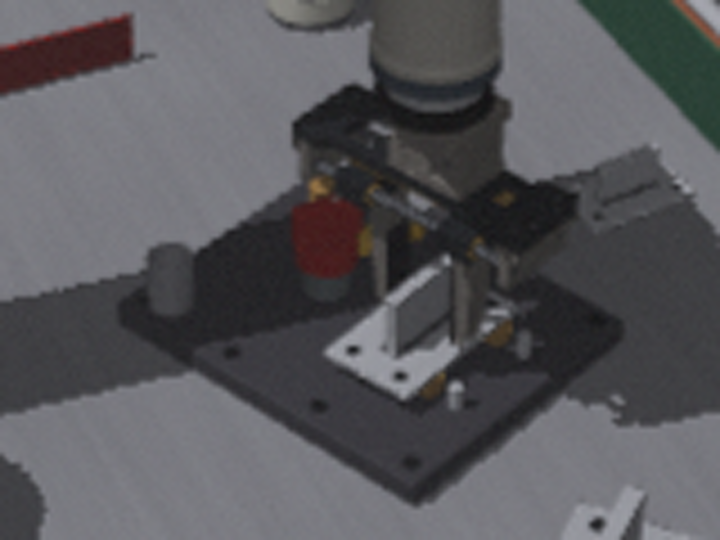

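In the crop the fingers straddle the web at (425,285), clear of the plate, pins and knob. The TCP is about 3 mm off, so I'll correct that, then close with a firm grip.

Emit:
servo_tool([
  [-0.004, 0.002, -0.002, 0, 0.55],
  [-0.004, 0.002, -0.002, 0, 0.55],
  [-0.004, 0.002, -0.002, 0, 0.55],
  [-0.004, 0.002, -0.002, 0, 0.25],
  [-0.004, 0.002, -0.002, 0, 0.15],
  [-0.004, 0.002, -0.002, 0, 0.0],
  [-0.004, 0.002, -0.002, 0, 0.0],
  [-0.004, 0.002, -0.002, 0, 0.0],
  [-0.004, 0.002, -0.002, 0, 0.0],
  [-0.004, 0.002, -0.002, 0, 0.0],
], squeeze=50)

```text
t: 10.05
tool_pos: [0.5726, -0.0263, 0.0481]
eef_rot: [[-0.912, -0.41, 0.003], [-0.41, 0.912, 0.002], [-0.004, 0.001, -1.0]]
force: [0.0, 0.4, -0.5]
grip_width: 0.0097
```

Run:
```python
from h import *
s=robot.state();R=s["eef_rot"];print(s["t"],s["force"].round(2),s["wrist_torque"].round(2),s["grip_width"],s["tool_pos"].round(4),R.round(4).tolist())
```

```text
10.05 [ 0.04  0.44 -0.54] [-0.05 -0.01  0.01] 0.009696471145457825 [ 0.5726 -0.0263  0.0481] [[-0.9121, -0.4099, 0.003], [-0.4099, 0.9121, 0.0024], [-0.0037, 0.001, -1.0]]
```

Emit:
servo_tool([
  [0, 0, 0.004, 0, 0],
  [0, 0, 0.012, 0, 0],
  [0, 0, 0.025, 0, 0],
  [0, 0, 0.04, 0, 0],
  [0, 0, 0.055, 0, 0],
  [0, 0, 0.07, 0, 0],
  [0, 0, 0.085, 0, 0],
  [0, 0, 0.1, 0, 0],
  [0, 0, 0.115, 0, 0],
  [0, 0, 0.13, 0, 0],
  [0, 0, 0.142, 0, 0],
  [0, 0, 0.15, 0, 0],
  [0, 0, 0.155, 0, 0],
  [0, 0, 0.157, 0, 0],
  [0, 0, 0.157, 0, 0],
  [0, 0, 0.157, 0, 0],
  [0, 0, 0.157, 0, 0],
  [0, 0, 0.157, 0, 0],
])

```text
t: 12.3
tool_pos: [0.5725, -0.0263, 0.205]
eef_rot: [[-0.912, -0.41, 0.003], [-0.41, 0.912, 0.002], [-0.003, 0.001, -1.0]]
force: [-0.2, 0.3, -4.4]
grip_width: 0.0098
```

Run:
```python
from h import *
s=robot.state();R=s["eef_rot"];print(s["t"],s["force"].round(2),s["wrist_torque"].round(2),s["grip_width"],s["tool_pos"].round(4),R.round(4).tolist(),np.abs(s["joint_velocities"]).max())
I,P,K,T=grab("side");save("s4",cv2.resize(I[140:310,190:400],None,fx=3.5,fy=3.5,interpolation=cv2.INTER_CUBIC))
h=cv2.cvtColor(I,cv2.COLOR_RGB2HSV).astype(int)
m=(np.hypot(P[...,0]-.572,P[...,1]+.027)<.08)&(P[...,2]>.17)&(P[...,2]<.21)&(h[...,1]<60)&(h[...,2]>90)
q=P[m]; c=q.mean(0)
for it in range(4):
    A=np.c_[q[:,:2]-c[:2],np.ones(len(q))]; k,*_=np.linalg.lstsq(A,q[:,2],rcond=None); r=np.abs(A@k-q[:,2])
    print(len(q),k.round(4)); q=q[r<max(.002,np.median(r)*1.5)]
```

```text
12.3 [-0.18  0.33 -4.38] [0.06 0.04 0.01] 0.009763590269599939 [ 0.5725 -0.0263  0.205 ] [[-0.9121, -0.4099, 0.0027], [-0.4099, 0.9121, 0.0024], [-0.0035, 0.0011, -1.0]] 0.0026747401242050535
31 [0.0205 0.0645 0.195 ]
22 [0.0202 0.0623 0.1949]
21 [0.0173 0.0623 0.1948]
21 [0.0173 0.0623 0.1948]
```

View pics/s4.png

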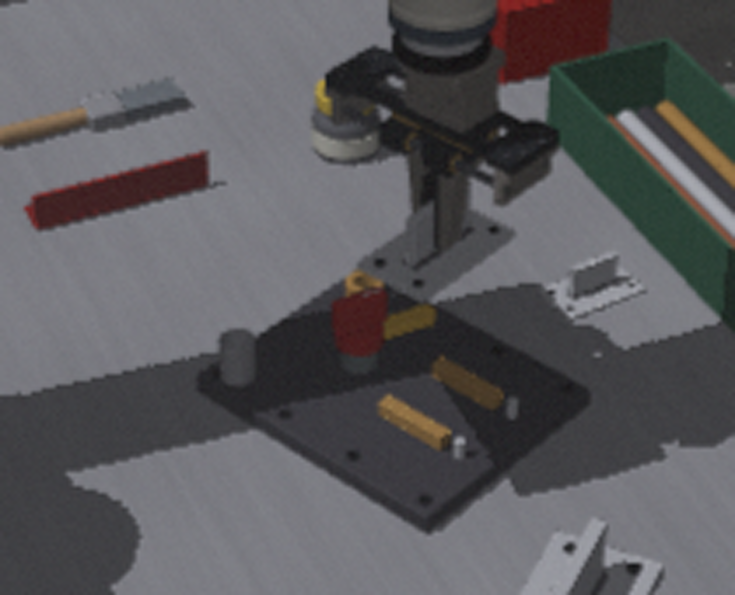

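The bracket is lifted and held (plate at crop (435,250)), and the clamp, nut and tube are unchanged. That plane fit caught only 21 pixels because the plate is in shade, so I'll redo the level check with a better mask.

Run:
```python
from h import *
I,P,K,T=grab("side")
a=np.radians(24.2);d=P[...,:2]-[.5725,-.0263]
x=d@[np.cos(a),np.sin(a)];y=d@[-np.sin(a),np.cos(a)];Z=P[...,2]
m=(abs(x)<.065)&(abs(y)<.04)&(abs(y)>.01)&(Z>.18)&(Z<.212)
q=np.c_[x[m],y[m],Z[m]]
for i in range(6):
    A=np.c_[q[:,:2],np.ones(len(q))];k,*_=np.linalg.lstsq(A,q[:,2],rcond=None);r=abs(A@k-q[:,2]);n=len(q);q=q[r<max(.0015,2.5*np.median(r))]
print(n,"slopes deg",np.degrees(k[:2]).round(2),"z",k[2].round(4),"rms",r.std(),"extent",np.ptp(q,0).round(3),q.mean(0).round(4))
s=robot.state();print(s["t"],s["tool_pos"].round(4),s["force"].round(2))
```

```text
323 slopes deg [ 0.53 -0.19] z 0.1965 rms 0.0010941609954593784 extent [0.124 0.076 0.008] [-0.0115 -0.012   0.1965]
12.4 [ 0.5726 -0.0263  0.2051] [-0.04 -0.3  -3.91]
```

The bracket is level to about 0.5° and its plate is about 15.5 cm above the resting height, steady. I'm handing in.

```bash
python3 -c "
from station import robot
print(robot.close_job())"
```

```text
the job is handed in; nothing more can be done
None
```

The clamp is open and the middle-sized bracket is held about 15.5 cm above its rests, level and steady. I handed the job in at about 12.4 s of the 48 s allowed.

- **Clamp:** I turned the knob about 1.1 rad anticlockwise until the wrist moment jumped to 0.58 N m and the pads began to slip on the bar. I took that as the end stop. After release the finger pointed at about 3–4°, matching the predicted joint-0 direction of 3.4–4°.
- **Bracket:** It is gripped at mid-web with 50 N; the jaw reading was 9.8 mm on the 10 mm web. The final plane fit put the plate within about 0.5° of level, and the load read about 4 N against the 5 N expected for 0.5 kg.
- **Surroundings:** The nut and tube looked unmoved in the later pictures. I didn't measure the other bystanders, but the arm never went near them.
- **Disagreements:** My first level fit gave a tilt of up to about 3.7°, but it used only 21 pixels, so I discarded it and refitted with 323. The arm also settled about 3 mm off before the bracket grasp, and I corrected that before closing.

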